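# Clear the vegetable bin and hold its lid at the set angle

### The arm

A 6-joint arm with a two-finger parallel gripper is mounted at the origin on a cart in front of the work surface, level with it; the furniture and walls round the work are solid. World frame = base frame: x ahead of the robot, y to its left, z up, the work surface at z = 0. Lengths are in m, angles in degrees, forces in N, time in s.
With the tool pointing down it reaches from about 0.25 to 0.725 m from the base axis. Payload 9.7 kg.
Tool frame: the origin (TCP) lies between the finger pads; the fingertips stand 25 mm ahead of it and the grasp point (between the pads) lies 6 mm ahead of it; z points along the fingers, y is the line along which they close (so a half turn about z gives the same grasp; the last joint's range is limited). The gripper opens to 85 mm and grips with 20 to 120 N. Pads are 22 mm wide; open, the fingers measure 114 mm over their backs; the gripper's body (76 mm by 85 mm) begins 54 mm behind the grasp point. The pads swing forward as they close: fully open they stand 13 mm farther back than shut.
Start: joints at [66.75, 4.979, 10.078, 95.1, 0, 90], TCP at [0.217, 0.505, 0.23] pointing down, gripper open.
Joint ranges: [-179.16, 179.16], [-48.56, 103.87], [-65.8, 70.77], [-126.05, 130.52], [-82.76, 87.17], [-180, 180]. Speed limits (degrees/s): [127.2, 127.2, 147.25, 180, 180, 180].

### API

Orientations are given as [roll, pitch, yaw] about the fixed x, y, z axes, in that order (R = Rz(yaw) Ry(pitch) Rx(roll)).
In Python, from workcell import bot, camrig, workorder gives the robot as it stands (bot), with the cameras (camrig) and the job (workorder).
- The arm moves only by the tool drive_effector, called after "Call:" by a JSON object that holds its "api" and its "payload". Schema: {"type":"object","properties":{"ticks":{"type":"array","items":{"type":"object","properties":{"tx":{"type":"number"},"ty":{"type":"number"},"tz":{"type":"number"},"yaw":{"type":"number"},"aperture":{"type":"number"}},"additionalProperties":false,"required":["aperture"]},"minItems":1,"maxItems":5},"grip_n":{"type":"number"},"only":{"type":"string"},"quiet":{"type":"boolean"},"lines":{"type":"string"}},"required":["ticks"],"additionalProperties":false}. ticks is a list of rows, 1 to 5 of them, each an object with the fields tx, ty, tz (the shift in m), yaw (a turn about the tool's z in degrees), aperture (the finger opening in m); a field left out counts as zero (the opening has to be given); each row is the pose to reach, as a shift and turn from the pose commanded when the call began, along the tool's axes at that moment; what a row does not reach only later rows make up. A row lasts 1/12 s, in which the tool goes at most 0.0417 m and 7.16 degrees, less where a joint would pass 70% of its speed; a pose out of reach is approached as far as the arm can. The fingers move at their own pace and stop on an object; grip_n is the grip in N (left out, the last holds). Time passes only in rows, so rows that do not move let the fingers close. The tool returns the time, the measured TCP pose, the force, the opening and the grip force at its end. only (a regular expression) keeps the lines of the reply that match it, lines (a string "A,B") keeps lines A to B, and quiet returns only ok. Input that does not fit is refused with a message, and nothing moves.
- bot.get_obs(): the state, without advancing time (a new reading comes with each control period).
- camrig.camera(name): name is "side" or "top" or "wrist"; returns the picture (420x560x3 uint8, blue, green, red); there is no depth.
- camrig.camera_info(name): a dict with "mtx" (3x3 intrinsics, pixels), "k1" (the pictures are not rectified: a ray, as slopes to the right and down, at radius r is drawn at 1 + k1 r^2 times it, then the intrinsics apply), "extrinsics" (4x4, takes a point from camera to world coordinates). Camera axes: x right, y down, z forward; pixel columns grow to the right and rows downward; lengths in m; the calibration is good to about 2 mm. A picture is of the moment at which its call begins: read the wrist's pose just before it. camera_info takes no time and is no camera call; for the wrist camera it gives the pose at the moment of the call.
- workorder.job_done(): hands the job in; it is judged then, once.
The state is a dict: "time": time; "q": joint angles; "qd": joint speeds; "joint_efforts": joint torques, N m; "ee_pos": TCP position; "tcp_rot": TCP orientation; "wrist_force": force on the tool from outside, world axes, zero at the start; "torque": the same for the moment, N m; "opening": finger opening in m; "grasp_force": force on a finger pad.
Only numpy, scipy, OpenCV 4.12 (cv2) and the standard library are available. Lean on these libraries where they do the work, as an engineer would, in place of code of your own. Each camera call takes 0.05 s, during which the arm holds its last target. There are 200 camera calls.

### The job

I want to look over the vegetables in the wooden bin. Take the steel saddle hanger off the bin's lid without dropping it, hang it astride the bar of the rail stand and let go of it; only then raise the lid by its brass bar until the lid is in line with the brass pointer on the bin's side, and finish still holding it there with the gripper, quite still (it falls shut if let go). Leave the pointer as it is set and do not disturb the salt shaker, the artichoke and the spice jar standing about.

Things in the scene. Friction and masses are not known exactly. Their poses are not given: they have to be found in the camera images.
- bin: Fixed open wooden box, 160 (x) x 220 (y) x 90 mm high, walls 10 mm, with a hinged wooden lid on top. Origin: centre of its underside on the worktop. Its own +x points from the front (side of the lid's brass bar) to the hinge side, z up. A steel quadrant (wire sector) stands on its -y side. Wall cupboards hang behind and to the left: swing the arm round close in.
- bin_hinge (a point): Middle of the lid's hinge axis, 80 mm behind (+x) and 96 mm above the bin's origin. The axis runs along the bin's y. Axes as the bin's.
- bin_lid (a joint): Angle of the lid, rad: 0 = shut (level, its top face 102 mm above the worktop), growing as its front edge rises, up to 1.35. No catch, stay or spring, only slight damping: it falls shut if let go. The lid is 165 x 226 x 12 mm, 0.28 to 0.56 kg.
- lid_bar (a point): Middle of the brass bar along the lid's front, by which it is lifted: 12 mm thick, along the lid's y, 110 mm clear between brackets, 215 mm from the hinge axis, 44 mm finger gap to the lid's edge. Axes: x to the hinge, y along the bar, z normal to the lid. At lid angle a the bar is 215 cos(a) mm to the bin's -x and 215 sin(a) mm above the hinge. It may turn between the fingers.
- pointer (a joint): Angle at which the brass pointer is set, rad, measured just as the lid's: 0 = level, growing upward about the same axis; the lid is at the mark when its joint value equals this one. Set between 0.45 and 0.95. Stiff in its hinge; not to be touched.
- pointer_tip (a point): Free end of the pointer: a flat brass strip 165 mm long, 10 mm wide, that turns about the lid's hinge axis on the bin's right (-y) side, 16 mm outside the wall. The point's x axis points along the strip towards the hinge.
- saddle: Loose hanger of 4 mm steel strap: an inverted U standing on the lid on its legs. 32 mm over the legs (its x), 24 mm clear between, 50 mm wide (its y), 62 mm high; small upturned hooks at the feet, 26 mm either side, 12 mm high. Origin: centre of its underside; z up. 0.08 to 0.17 kg. Grip across the outside of its legs near the top. Hung, its y runs along the rail's bar.
- saddle_crown (a point): Centre of the underside of the saddle's closed top, 58 mm above its origin: this comes to rest on the bar.
- rail: Fixed stand: wooden foot 90 (x) x 210 (y) x 16 mm with two steel posts 180 mm apart and a level round steel bar between their tops. Origin: centre of its underside; its y runs along the bar.
- rail_mid (a point): Middle of the bar, on its axis, 150 mm above the worktop. The bar is 12 mm thick and 180 mm long, along the point's y axis.
- salt: Bystander: salt shaker, 44 mm across, 90 mm high. Origin: centre of its underside.
- choke: Bystander: artichoke standing on the worktop, about 70 mm. Origin: centre of its underside.
- jar: Bystander: spice jar, 42 mm across, 96 mm high. Origin: centre of its underside.

How it is judged (in metres and radians):
On the way, in this order (a step that is already met when the one before it is completed fails the run):
1. the saddle hangs astride the rail's bar, released, with the bin's lid still shut (x of saddle_crown in the frame of rail_mid between -0.013 and 0.013 m and y of saddle_crown in the frame of rail_mid between -0.085 and 0.085 m and z of saddle_crown in the frame of rail_mid between -0.005 and 0.013 m and angle between the y axis of saddle and the y axis of rail, either way round below 0.6 rad and angle between saddle's own z axis and vertical below 0.4 rad and contact force between saddle and rail above 0.3 N and contact force between each of the arm, the fingers and saddle below 0.05 N and linear speed of saddle below 0.05 m/s and value of joint bin_lid below 0.05 rad), for 0.2 s.
2. the lid is held in line with the pointer (angle between the x axis of lid_bar and the x axis of pointer_tip, either way round below 0.08 rad and value of joint bin_lid above 0.3 rad and velocity of joint bin_lid between -0.05 and 0.05 rad/s and contact force between the fingers and bin above 0.8 N and contact force between bin and saddle below 0.05 N), for 0.3 s.
At the end, for the whole second after the job is handed in: Saddle astride the rail bar: crown on the bar, within 13 mm sideways, tilt under 0.4 rad, along the bar within 0.6 rad, untouched. Lid still (0.05 rad/s), within 0.08 rad of the pointer, carried by the fingers alone (over 0.8 N) (all of step 2 and x of saddle_crown in the frame of rail_mid between -0.013 and 0.013 m and y of saddle_crown in the frame of rail_mid between -0.085 and 0.085 m and z of saddle_crown in the frame of rail_mid between -0.005 and 0.013 m and angle between the y axis of saddle and the y axis of rail, either way round below 0.6 rad and angle between saddle's own z axis and vertical below 0.4 rad and contact force between saddle and rail above 0.3 N and contact force between each of the arm, the fingers and saddle below 0.05 N and linear speed of saddle below 0.05 m/s); the arm keeps its last pose, push and grip.
It fails at once if the saddle is dropped (height (world z) of saddle below 0.06 m).
It fails at once if the pointer is moved out of its setting (over 0.05 rad, 8 mm at the tip) (distance of pointer_tip from where it was at the start of the episode above 0.008 m).
It fails at once if the lid is opened while the saddle is still on it (value of joint bin_lid above 0.15 rad and contact force between saddle and bin above 0.05 N).
It fails at once if a bystander is pushed over 20 mm or tipped (distance of any of salt, choke, jar from where it was at the start of the episode above 0.02 m or angle between any of salt, jar's own z axis and vertical above 0.5 rad).
It also fails if it takes over 51 s, if anything falls off the work surface, if the arm or the gripper's body presses on something with over 40 N, if the wrist force passes 120 N, or if a joint passes its speed limit or range.

## Working session

There is one attempt and no reset: what is moved stays moved. The work goes in short steps, Python scripts to look and compute and a tool call to move; the robot and the scene stay as the last step left them, time stands still between calls to the robot, and variables do not carry over. Pictures are saved under pics/ and viewed, at most 10 in all, crops included, and the job is handed in when it is done.

```bash
ls; mkdir -p pics
```

Run:
```python
from workcell import bot, camrig, workorder
import cv2,numpy as np
for n in ("side","top"):
    cv2.imwrite(f"pics/{n}0.png",camrig.camera(n)); i=camrig.camera_info(n); print(n,np.round(i["mtx"],1).tolist(),i["k1"],np.round(i["extrinsics"],3).tolist())
o=bot.get_obs();print(o)
```

```text
pics
workcell.py
side [[450.2, 0.0, 280.0], [0.0, 450.2, 208.8], [0.0, 0.0, 1.0]] 0.0515239958924412 [[-0.909, -0.189, 0.371, 0.069], [-0.416, 0.398, -0.818, 1.103], [0.007, -0.898, -0.441, 0.692], [0.0, 0.0, 0.0, 1.0]]
top [[412.3, 0.0, 279.4], [0.0, 412.3, 210.5], [0.0, 0.0, 1.0]] 0.003321796035114834 [[0.025, -0.982, 0.185, 0.253], [-0.999, -0.029, -0.021, 0.093], [0.026, -0.184, -0.982, 1.621], [0.0, 0.0, 0.0, 1.0]]
{'time': 0.1, 'q': array([6.67492399e+01, 5.00906088e+00, 1.00389856e+01, 9.50980847e+01,
       7.23124105e-04, 9.00024592e+01]), 'qd': array([-0.05944815, -0.12688037,  0.06697097, -0.00013136,  0.11950174,
       -0.00655203]), 'joint_efforts': array([-1.42506957e-03, -5.21557581e+01,  4.65655482e+01,  1.60140346e-02,
       -5.86264264e-05,  1.13817830e-06]), 'ee_pos': array([0.2170357 , 0.50515495, 0.22964321]), 'tcp_rot': array([-1.79931840e+02, -7.20198058e-04,  1.56746780e+02]), 'wrist_force': array([-0.39392723,  0.83285152,  0.27030618]), 'torque': array([ 0.02371773,  0.02511789, -0.02861909]), 'grasp_force': 0.0, 'opening': 0.08544367439986329}
```

View pics/side0.png

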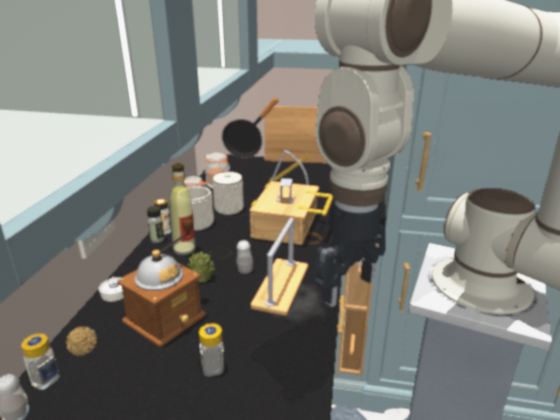

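View pics/top0.png

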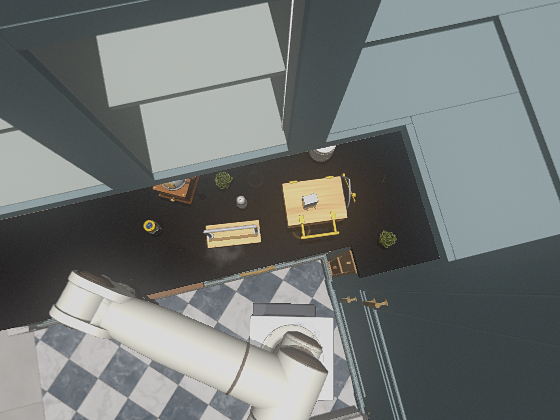

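The top view shows the bin at about (315,203), its bar at (320,236), the saddle at (311,200) and the rail at (232,233). The salt is at (241,201), the artichoke at (223,180) and the jar at (151,227). I'll enlarge crops of both views.

Run:
```python
import cv2
t=cv2.imread("pics/top0.png")[160:260,195:365]; cv2.imwrite("pics/topc.png",cv2.resize(t,None,fx=4.7,fy=4.7,interpolation=cv2.INTER_CUBIC))
s=cv2.imread("pics/side0.png")[140:315,225:345]; cv2.imwrite("pics/sidec.png",cv2.resize(s,None,fx=3.4,fy=3.4,interpolation=cv2.INTER_CUBIC))
```

```text
(no output)
```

View pics/topc.png

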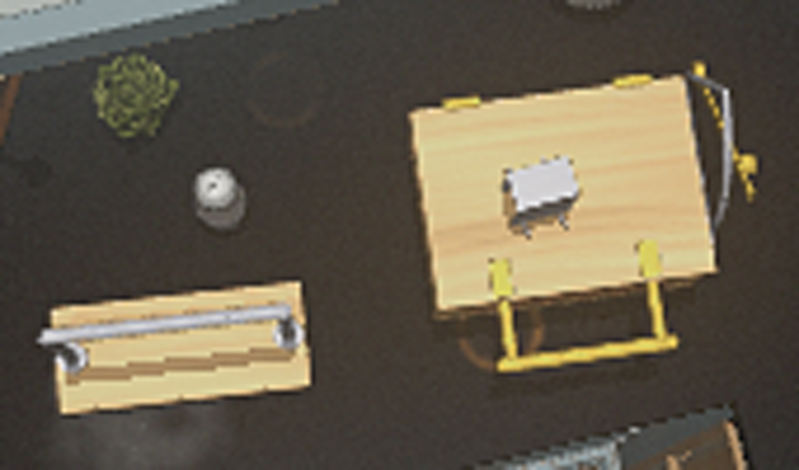

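View pics/sidec.png

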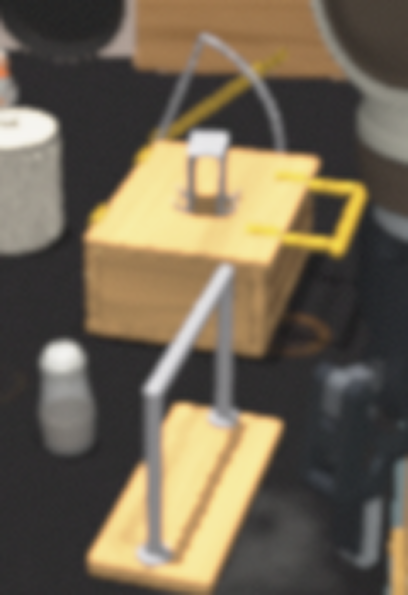

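Top crop: the lid corners are (411,112), (688,75), (716,270) and (437,314), and the bar ends are (500,366) and (677,343). The saddle's top corners are (506,177), (573,157), (578,193) and (514,212). The rail bar runs from (42,337) to (291,312). Side crop: the rail bar runs (148,385) to (228,268), the pointer tip is at (284,56), and the brass bar's corners are (363,188) and (342,248).

Create h.py:
```python
from workcell import bot, camrig, workorder
import numpy as np, cv2
from scipy.optimize import least_squares
from scipy.spatial.transform import Rotation as Ro
def proj(i,P):
    E=np.linalg.inv(i["extrinsics"]); p=np.atleast_2d(P)@E[:3,:3].T+E[:3,3]
    return cv2.projectPoints(p,np.zeros(3),np.zeros(3),np.array(i["mtx"],float),np.array([i["k1"],0,0,0.]))[0][:,0]
def ray(i,uv):
    n=cv2.undistortPoints(np.array(uv,float).reshape(-1,1,2),np.array(i["mtx"],float),np.array([i["k1"],0,0,0.]))[:,0]
    E=np.array(i["extrinsics"]); return E[:3,3],np.c_[n,np.ones(len(n))]@E[:3,:3].T
def at(i,uv,z):
    o,d=ray(i,uv); return o+d*((z-o[2])/d[:,2])[:,None]
def fr(p,L):  # planar pose x,y,yaw
    c,s=np.cos(p[2]),np.sin(p[2]); L=np.atleast_2d(L); return np.c_[p[0]+c*L[:,0]-s*L[:,1],p[1]+s*L[:,0]+c*L[:,1],L[:,2]]
def togo(pos,yaw): # shift in tool axes
    o=bot.get_obs(); R=Ro.from_euler('xyz',o["tcp_rot"],degrees=True)
    return np.round(R.inv().apply(np.array(pos)-o["ee_pos"]),4), np.round(o["tcp_rot"],2), np.round(o["ee_pos"],4)
```

Run:
```python
from h import *
T=camrig.camera_info("top");S=camrig.camera_info("side")
tp=lambda a:np.array(a,float)/4.7+[195,160]-.4
sp=lambda a:np.array(a,float)/3.4+[225,140]-.35
lid=[[.08,.113,.102],[.08,-.113,.102],[-.085,-.113,.102],[-.085,.113,.102]]
bar=[[-.135,.061,.096],[-.135,-.061,.096]]
pt=tp([[411,112],[688,75],[716,270],[437,314],[500,366],[677,343]]);
ps=sp([[342,248],[363,188]])
f=lambda p:np.r_[(proj(T,fr(p,lid+bar))-pt).ravel(),(proj(S,fr(p,bar))-ps).ravel()*.7]
r=least_squares(f,[.6,0,0.]);b=r.x;print("bin",b,np.degrees(b[2]),np.round(r.fun,1))
print("lid bar mid",fr(b,[-.135,0,.096]))
# pointer
def tip(a):return fr(b,[.08-.165*np.cos(a),-.126,.096+.165*np.sin(a)])
for a in np.arange(.45,1,.1): 
    print(round(a,2),((proj(T,tip(a))-[195,160]+.4)*4.7).round(),((proj(S,tip(a))-[225,140]+.35)*3.4).round())
sa=at(T,tp([[506,177],[573,157],[578,193],[514,212]]),.164); print("saddle",sa.round(4),sa.mean(0)); 
for a,c in((0,1),(3,2)):
    d=sa[a]-sa[c];print(np.degrees(np.arctan2(-d[0],d[1])),np.hypot(*d[:2]))
L=[[0,.09,.15],[0,-.09,.15]]
qt=tp([[42,337],[291,312]]);qs=sp([[148,387],[228,270]])
f=lambda p:np.r_[(proj(T,fr(p,L))-qt).ravel(),(proj(S,fr(p,L))-qs).ravel()]
r=least_squares(f,[.45,.2,0.]);print("rail",r.x,np.degrees(r.x[2]),r.fun.round(1))
print("salt",at(T,tp([[216,185]]),.09),"choke",at(T,tp([[135,96]]),.05),"jar",at(T,[[151,224]],.09))
print("proj saddle side",)
```

```text
bin [ 0.58408324 -0.07081034  0.16711802] 9.5751571167268 [-0.2  0.  -0.7  0.1  0.7  0.8  0.6 -0.4  2.9  0.  -2.6  0.4 -0.9  0.2
 -0.5  1. ]
lid bar mid [[ 0.45096403 -0.09326641  0.096     ]]
0.45 [[749. 236.]] [[307.  90.]]
0.55 [[751. 222.]] [[300.  75.]]
0.65 [[752. 207.]] [[291.  61.]]
0.75 [[753. 190.]] [[280.  47.]]
0.85 [[754. 171.]] [[269.  34.]]
0.95 [[753. 151.]] [[256.  23.]]
saddle [[ 0.579  -0.0197  0.164 ]
 [ 0.5964 -0.0713  0.164 ]
 [ 0.5681 -0.0754  0.164 ]
 [ 0.5516 -0.0262  0.164 ]] [ 0.57377961 -0.04816881  0.164     ]
18.629259377351218 0.05452611261595916
18.458378950974478 0.05187360913691566
rail [0.45978829 0.23432265 0.11357603] 6.507427275394429 [ 2.2 -0.8 -0.6  0.3  0.2  1.4 -0.3  0.8]
salt [[0.58179556 0.2087514  0.09      ]] choke [[0.66418532 0.28232839 0.05      ]] jar [[0.4763354  0.53750542 0.09      ]]
proj saddle side
```

Rail, bin and saddle are located, and the pointer reads about 0.70 rad. Next I swing round, close in, to look from above with the wrist camera.

Call:
{"api": "drive_effector", "payload": {"ticks": [{"tx": -0.03, "ty": -0.03, "tz": -0.02, "aperture": 0.085}, {"tx": -0.06, "ty": -0.06, "tz": -0.04, "aperture": 0.085}, {"tx": -0.09, "ty": -0.08, "tz": -0.06, "aperture": 0.085}, {"tx": -0.12, "ty": -0.1, "tz": -0.08, "aperture": 0.085}, {"tx": -0.15, "ty": -0.12, "tz": -0.09, "aperture": 0.085}]}}

```text
time: 0.52
ee_pos: [0.3052, 0.3386, 0.3204]
tcp_rot: [179.9, 0.0, 156.8]
wrist_force: [0.8, 0.3, 0.7]
opening: 0.0848
grasp_force: 0.0
```

Call:
{"api": "drive_effector", "payload": {"ticks": [{"tx": -0.03, "ty": -0.025, "aperture": 0.085}, {"tx": -0.06, "ty": -0.05, "aperture": 0.085}, {"tx": -0.09, "ty": -0.075, "aperture": 0.085}, {"tx": -0.12, "ty": -0.1, "aperture": 0.085}, {"tx": -0.15, "ty": -0.12, "aperture": 0.085}]}}

```text
time: 0.93
ee_pos: [0.3956, 0.1682, 0.3189]
tcp_rot: [180.0, 0.0, 156.7]
wrist_force: [-0.4, -0.2, 0.5]
opening: 0.0848
grasp_force: 0.0
```

Call:
{"api": "drive_effector", "payload": {"ticks": [{"tx": -0.03, "ty": -0.025, "aperture": 0.085}, {"tx": -0.06, "ty": -0.05, "aperture": 0.085}, {"tx": -0.09, "ty": -0.075, "aperture": 0.085}, {"tx": -0.12, "ty": -0.1, "aperture": 0.085}, {"tx": -0.15, "ty": -0.12, "aperture": 0.085}]}}

```text
time: 1.35
ee_pos: [0.4861, -0.0015, 0.3187]
tcp_rot: [-180.0, 0.0, 156.7]
wrist_force: [0.4, 1.3, 0.3]
opening: 0.0848
grasp_force: 0.0
```

Call:
{"api": "drive_effector", "payload": {"ticks": [{"tx": -0.03, "ty": -0.015, "yaw": 7, "aperture": 0.085}, {"tx": -0.04, "ty": -0.02, "yaw": 14, "aperture": 0.085}, {"tx": -0.04, "ty": -0.02, "yaw": 21, "aperture": 0.085}, {"tx": -0.04, "ty": -0.02, "yaw": 28, "aperture": 0.085}, {"tx": -0.04, "ty": -0.02, "yaw": 35, "aperture": 0.085}]}}

```text
time: 1.77
ee_pos: [0.5149, -0.0337, 0.3181]
tcp_rot: [-179.9, -0.0, 121.4]
wrist_force: [-0.3, -0.5, -0.3]
opening: 0.0849
grasp_force: 0.0
```

Call:
{"api": "drive_effector", "payload": {"ticks": [{"yaw": 7, "aperture": 0.085}, {"yaw": 13, "aperture": 0.085}, {"yaw": 13, "aperture": 0.085}, {"yaw": 13, "aperture": 0.085}]}}

```text
time: 2.1
ee_pos: [0.5147, -0.0332, 0.3185]
tcp_rot: [-180.0, -0.0, 108.9]
wrist_force: [-0.1, 0.4, -0.2]
opening: 0.0849
grasp_force: 0.0
```

Run:
```python
from h import *
i=camrig.camera_info("wrist");im=camrig.camera("wrist");cv2.imwrite("pics/w1.png",im);np.savez("w1.npz",mtx=i["mtx"],k1=i["k1"],extrinsics=i["extrinsics"]);print(bot.get_obs()["q"],i["extrinsics"])
```

```text
[-3.69481812e+00  3.31254313e+00  1.83420878e+01  1.05056472e+02
 -1.39055720e-03  6.73387453e+01] [[ 9.45564717e-01  3.14130466e-01  8.50259742e-02  4.92699181e-01]
 [ 3.25433535e-01 -9.12224817e-01 -2.48875265e-01  2.93631791e-02]
 [-6.16499283e-04  2.62997973e-01 -9.64796189e-01  4.62029845e-01]
 [ 0.00000000e+00  0.00000000e+00  0.00000000e+00  1.00000000e+00]]
```

View pics/w1.png

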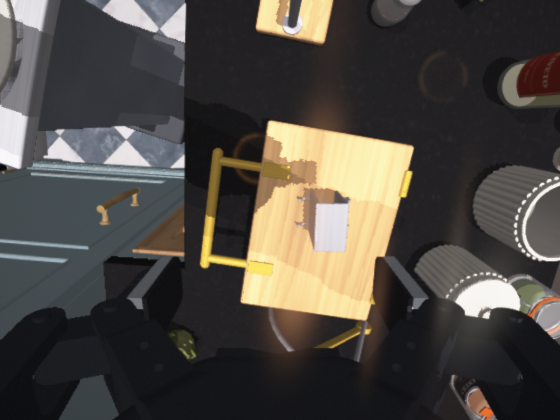

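Wrist view: the lid corners are (269,121), (413,146), (369,320) and (241,303), and the bar runs (218,152) to (205,265). The saddle's top is (318,203), (350,204), (346,250) and (316,251), seen tilted.

Run:
```python
from h import *
i=dict(np.load("w1.npz"));i["k1"]=float(i["k1"])
lid=[[-.085,.113,.102],[.08,.113,.102],[.08,-.113,.102],[-.085,-.113,.102]]
bar=[[-.135,.061,.096],[-.135,-.061,.096]]
pt=np.array([[269,121],[413,146],[369,320],[241,303],[218,152],[205,265]],float)
f=lambda p:(proj(i,fr(p,lid+bar))-pt).ravel()
r=least_squares(f,[.58,-.07,.16]);b=r.x;print("bin",b,np.degrees(b[2]),r.fun.round(1)); 
sa=at(i,[[318,203],[350,204],[346,250],[316,251]],.164);print(sa.round(4),sa.mean(0))
g=[[-.016,.025,.164],[.016,.025,.164],[.016,-.025,.164],[-.016,-.025,.164]]
f=lambda p:(proj(i,fr(p,g))-[[318,203],[350,204],[346,250],[316,251]]).ravel()
r=least_squares(f,[.57,-.05,.3]);print("saddle",r.x,np.degrees(r.x[2]),r.fun.round(1));s=r.x
print("check top px",((proj(camrig.camera_info('top'),fr(s,g))-[195,160]+.4)*4.7).round())
o=bot.get_obs();print(togo([s[0],s[1],.158],0))
```

Run:
```python
import cv2
s=cv2.imread("pics/w1.png")[115:330,190:420]; cv2.imwrite("pics/w1c.png",cv2.resize(s,None,fx=2.8,fy=2.8,interpolation=cv2.INTER_CUBIC))
```

```text
bin [ 0.58618864 -0.07121479  0.17196344] 9.85277945348204 [-1.2 -1.3  2.3 -1.  -1.1  0.8 -0.3  0.4 -0.8  7.5  1.2 -6.9]
[[ 0.5542 -0.0309  0.164 ]
 [ 0.5834 -0.0219  0.164 ]
 [ 0.5977 -0.0668  0.164 ]
 [ 0.5699 -0.0774  0.164 ]] [ 0.57628841 -0.04923375  0.164     ]
saddle [ 0.57633523 -0.04931953  0.32066457] 18.372726569389762 [-0.8 -0.6  0.7 -1.2  1.1  1.6 -1.   0.4]
check top px [[520. 210.]
 [507. 171.]
 [569. 153.]
 [581. 192.]]
(array([-0.0353,  0.0531,  0.1605]), array([-1.7997e+02, -1.0000e-02,  1.0897e+02]), array([ 0.5147, -0.0332,  0.3185]))
```

View pics/w1c.png

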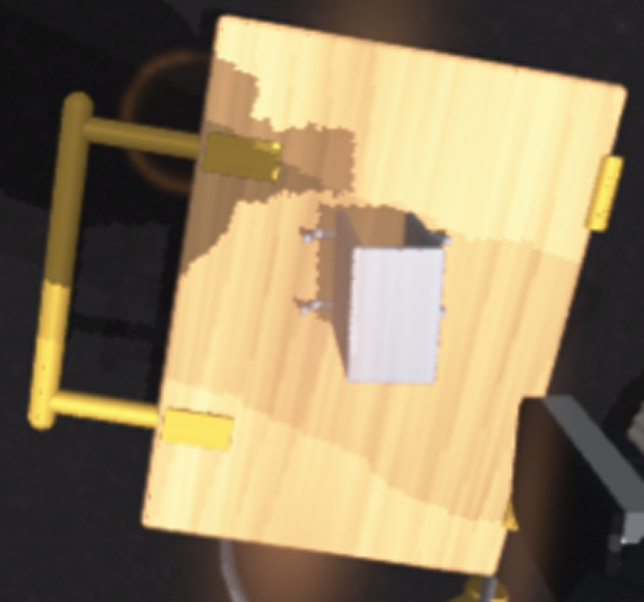

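Both views agree on the saddle: (0.576, -0.049) at 18.4°. Now I go down on it and grip.

Call:
{"api": "drive_effector", "payload": {"ticks": [{"tx": -0.018, "ty": 0.026, "tz": 0.02, "yaw": 0.6, "aperture": 0.085}, {"tx": -0.0353, "ty": 0.053, "tz": 0.03, "yaw": 0.6, "aperture": 0.085}, {"tx": -0.0353, "ty": 0.053, "tz": 0.06, "yaw": 0.6, "aperture": 0.085}, {"tx": -0.0353, "ty": 0.053, "tz": 0.085, "yaw": 0.6, "aperture": 0.085}, {"tx": -0.0353, "ty": 0.053, "tz": 0.11, "yaw": 0.6, "aperture": 0.085}], "grip_n": 40}}

```text
time: 2.57
ee_pos: [0.5766, -0.0498, 0.2065]
tcp_rot: [-179.9, -0.0, 108.3]
wrist_force: [-0.1, 0.1, -0.2]
opening: 0.0853
grasp_force: 0.0
```

Call:
{"api": "drive_effector", "payload": {"ticks": [{"tz": 0.02, "aperture": 0.085}, {"tz": 0.04, "aperture": 0.085}, {"tz": 0.052, "aperture": 0.085}, {"tz": 0.052, "aperture": 0.06}, {"tz": 0.052, "aperture": 0.05}]}}

```text
time: 2.98
ee_pos: [0.5761, -0.0496, 0.1569]
tcp_rot: [-180.0, -0.0, 108.2]
wrist_force: [0.4, -0.3, 0.6]
opening: 0.0638
grasp_force: 0.0
```

Call:
{"api": "drive_effector", "payload": {"ticks": [{"aperture": 0.02}, {"aperture": 0.02}, {"aperture": 0.02}, {"aperture": 0.02}, {"aperture": 0.02}], "grip_n": 40}}

```text
time: 3.4
ee_pos: [0.5768, -0.0498, 0.1584]
tcp_rot: [179.9, 0.1, 108.2]
wrist_force: [-0.6, -0.5, 7.4]
opening: 0.0302
grasp_force: 39.5
```

Call:
{"api": "drive_effector", "payload": {"ticks": [{"aperture": 0.02}, {"aperture": 0.02}], "grip_n": 40}}

```text
time: 3.57
ee_pos: [0.5768, -0.0498, 0.1583]
tcp_rot: [179.9, 0.1, 108.2]
wrist_force: [-1.4, 0.1, 6.7]
opening: 0.0301
grasp_force: 39.5
```

Call:
{"api": "drive_effector", "payload": {"ticks": [{"tz": -0.01, "aperture": 0.02}, {"tz": -0.03, "aperture": 0.02}, {"tz": -0.05, "aperture": 0.02}, {"tz": -0.07, "aperture": 0.02}, {"tz": -0.08, "aperture": 0.02}]}}

```text
time: 3.98
ee_pos: [0.5767, -0.0497, 0.2398]
tcp_rot: [179.8, 0.1, 108.2]
wrist_force: [0.5, -1.0, -1.2]
opening: 0.0305
grasp_force: 39.8
```

Run:
```python
from h import *
i=camrig.camera_info("wrist");im=camrig.camera("wrist");cv2.imwrite("pics/w2.png",im)
print(proj(i,fr([.4598,.2343,.1136],[[0,0,.15]])))
# target: TCP over rail; rail yaw 6.5 
print(togo([.4598,.2343,.25],0))
```

```text
[[ 242.17162404 -257.85651871]]
(array([ 0.3064, -0.0229, -0.0098]), array([1.7976e+02, 1.0000e-01, 1.0815e+02]), array([ 0.577 , -0.0497,  0.2408]))
```

View pics/w2.png

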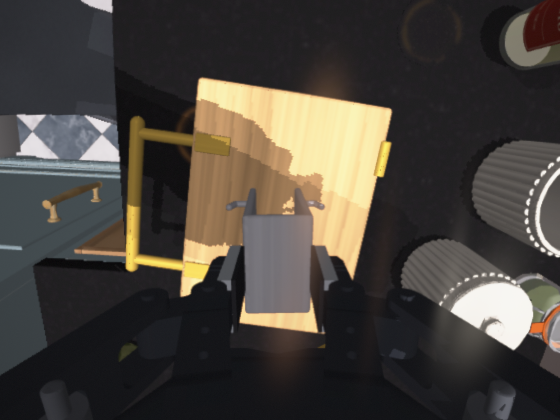

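The saddle is held square between the pads and the lid is still shut. I'll carry it towards the rail, looking at the rail before lowering.

Call:
{"api": "drive_effector", "payload": {"ticks": [{"tx": 0.03, "ty": -0.01, "tz": -0.02, "yaw": 2, "aperture": 0.02}, {"tx": 0.06, "ty": -0.02, "tz": -0.04, "yaw": 4, "aperture": 0.02}, {"tx": 0.09, "ty": -0.03, "tz": -0.04, "yaw": 6, "aperture": 0.02}, {"tx": 0.12, "ty": -0.04, "tz": -0.04, "yaw": 8, "aperture": 0.02}, {"tx": 0.15, "ty": -0.045, "tz": -0.04, "yaw": 10, "aperture": 0.02}]}}

```text
time: 4.45
ee_pos: [0.4855, 0.0796, 0.2766]
tcp_rot: [-180.0, -0.0, 98.0]
wrist_force: [-0.1, 1.0, -0.9]
opening: 0.0302
grasp_force: 40.1
```

Call:
{"api": "drive_effector", "payload": {"ticks": [{"tx": 0.02, "yaw": 1.7, "aperture": 0.02}, {"tx": 0.04, "yaw": 1.7, "aperture": 0.02}, {"tx": 0.05, "yaw": 1.7, "aperture": 0.02}, {"tx": 0.06, "yaw": 1.7, "aperture": 0.02}, {"tx": 0.06, "yaw": 1.7, "aperture": 0.02}]}}

```text
time: 4.87
ee_pos: [0.4781, 0.1393, 0.2762]
tcp_rot: [-180.0, -0.0, 96.5]
wrist_force: [1.2, -0.1, -1.2]
opening: 0.0303
grasp_force: 40.1
```

Run:
```python
from h import *
i=camrig.camera_info("wrist");im=camrig.camera("wrist");cv2.imwrite("pics/w3.png",im);np.savez("w3.npz",mtx=i["mtx"],k1=i["k1"],extrinsics=i["extrinsics"])
print(proj(i,fr([.4598,.2343,.1136],[[0,0.09,.15],[0,-.09,.15]])),bot.get_obs()["grasp_force"])
```

```text
[[268.14047401 -46.8891393 ]
 [269.09209781 191.66072837]] 40.08142948150635
```

View pics/w3.png

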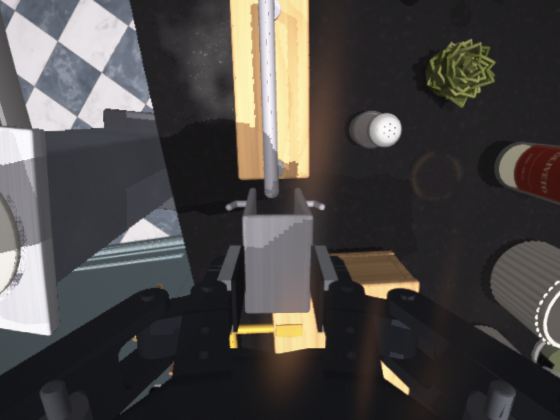

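The rail bar shows from about (267,0) to its near end at (271,193), within 2 px of where I predicted it. I'll refine the fit and line up on it.

Run:
```python
from h import *
i=dict(np.load("w3.npz"));i["k1"]=float(i["k1"])
P=at(i,[[267,2],[271,185]],.152);d=P[0]-P[1];print(P,"yaw bar",np.degrees(np.arctan2(d[1],d[0])))
t=(.222-P[1,1])/d[1];m=P[1]+t*d;print(m)
# where do saddle leg axes lie: centre of top at pixel midline
print(at(i,[[277.5,214],[278,311]],.164+.1202))
print(togo([m[0],m[1],.225],0))
```

```text
[[0.45260384 0.28940755 0.152     ]
 [0.47097518 0.15119954 0.152     ]] yaw bar 97.57167111075401
[0.46156401 0.222      0.152     ]
[[0.47481698 0.16535624 0.2842    ]
 [0.48060512 0.11738977 0.2842    ]]
(array([ 0.0849, -0.0071,  0.0513]), array([-1.7996e+02,  2.0000e-02,  9.6510e+01]), array([0.4783, 0.1385, 0.2763]))
```

Call:
{"api": "drive_effector", "payload": {"ticks": [{"tx": 0.03, "ty": -0.003, "yaw": -0.5, "aperture": 0.02}, {"tx": 0.06, "ty": -0.007, "yaw": -0.5, "aperture": 0.02}, {"tx": 0.085, "ty": -0.0075, "yaw": -0.5, "aperture": 0.02}, {"tx": 0.085, "ty": -0.0075, "tz": 0.02, "yaw": -0.5, "aperture": 0.02}, {"tx": 0.085, "ty": -0.0075, "tz": 0.04, "yaw": -0.5, "aperture": 0.02}]}}

```text
time: 5.33
ee_pos: [0.462, 0.2224, 0.2367]
tcp_rot: [179.9, -0.0, 97.0]
wrist_force: [0.1, -1.1, -2.6]
opening: 0.0305
grasp_force: 40.1
```

Call:
{"api": "drive_effector", "payload": {"ticks": [{"tz": 0.01, "aperture": 0.02}, {"tz": 0.02, "aperture": 0.02}, {"tz": 0.03, "aperture": 0.02}, {"tz": 0.04, "aperture": 0.02}]}}

```text
time: 5.67
ee_pos: [0.4617, 0.2214, 0.1964]
tcp_rot: [180.0, -0.0, 96.9]
wrist_force: [-0.2, 0.5, -1.0]
opening: 0.0304
grasp_force: 40.1
```

Run:
```python
from h import *
for n in("side","top"):
    im=camrig.camera(n); 
    if n=="side": a=cv2.resize(im[200:320,230:350],None,fx=3.3,fy=3.3,interpolation=2)
    else: b=cv2.resize(im[190:270,190:270],None,fx=4.95,fy=4.95,interpolation=2)
cv2.imwrite("pics/h1.png",np.hstack([a,b[:396,:396]]))
```

```text
(no output)
```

View pics/h1.png

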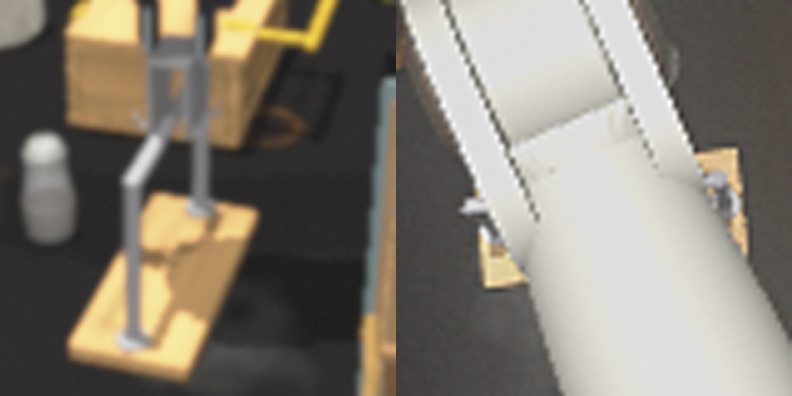

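The side view shows the bar passing between the saddle's legs at about (170,120), with no contact force. I'll lower it onto the bar.

Call:
{"api": "drive_effector", "payload": {"ticks": [{"tz": 0.01, "aperture": 0.02}, {"tz": 0.02, "aperture": 0.02}, {"tz": 0.03, "aperture": 0.02}, {"tz": 0.037, "aperture": 0.02}]}}

```text
time: 6.1
ee_pos: [0.461, 0.2217, 0.1582]
tcp_rot: [-179.9, 0.0, 97.0]
wrist_force: [-0.4, 0.4, -1.1]
opening: 0.0304
grasp_force: 40.1
```

Call:
{"api": "drive_effector", "payload": {"ticks": [{"tz": 0.002, "aperture": 0.02}, {"tz": 0.002, "aperture": 0.02}]}}

```text
time: 6.27
ee_pos: [0.4609, 0.2217, 0.1569]
tcp_rot: [-179.9, 0.0, 97.0]
wrist_force: [-0.0, 0.0, -1.4]
opening: 0.0302
grasp_force: 40.1
```

Call:
{"api": "drive_effector", "payload": {"ticks": [{"tz": 0.002, "aperture": 0.02}, {"tz": 0.002, "aperture": 0.02}]}}

```text
time: 6.43
ee_pos: [0.4614, 0.222, 0.1559]
tcp_rot: [180.0, -0.0, 97.0]
wrist_force: [0.1, 0.5, -1.2]
opening: 0.0306
grasp_force: 40.1
```

Call:
{"api": "drive_effector", "payload": {"ticks": [{"tz": 0.001, "aperture": 0.02}, {"tz": 0.002, "aperture": 0.02}]}}

```text
time: 6.6
ee_pos: [0.4615, 0.222, 0.1541]
tcp_rot: [180.0, -0.0, 96.9]
wrist_force: [0.7, 1.2, 1.1]
opening: 0.0302
grasp_force: 40.4
```

Call:
{"api": "drive_effector", "payload": {"ticks": [{"tz": 0.001, "aperture": 0.02}, {"tz": 0.001, "aperture": 0.02}]}}

```text
time: 6.77
ee_pos: [0.4615, 0.222, 0.1539]
tcp_rot: [179.9, -0.0, 97.0]
wrist_force: [-1.3, -1.4, 6.1]
opening: 0.0303
grasp_force: 40.9
```

The saddle has made contact with the bar. I'll release it gently and rise.

Call:
{"api": "drive_effector", "payload": {"ticks": [{"aperture": 0.036}, {"aperture": 0.045}, {"aperture": 0.055}, {"aperture": 0.06}, {"aperture": 0.06}]}}

```text
time: 7.18
ee_pos: [0.4613, 0.2219, 0.1526]
tcp_rot: [-180.0, 0.0, 96.9]
wrist_force: [0.6, 0.9, 0.5]
opening: 0.0601
grasp_force: 0.0
```

Call:
{"api": "drive_effector", "payload": {"ticks": [{"aperture": 0.06}, {"aperture": 0.06}, {"tz": -0.01, "aperture": 0.06}, {"tz": -0.03, "aperture": 0.06}, {"tz": -0.06, "aperture": 0.06}]}}

```text
time: 7.6
ee_pos: [0.4603, 0.2215, 0.212]
tcp_rot: [-179.8, 0.1, 97.0]
wrist_force: [-0.1, -0.3, 0.2]
opening: 0.0603
grasp_force: 0.0
```

Call:
{"api": "drive_effector", "payload": {"ticks": [{"tz": -0.03, "aperture": 0.06}, {"tz": -0.06, "aperture": 0.06}, {"tx": -0.03, "tz": -0.08, "aperture": 0.06}, {"tx": -0.07, "tz": -0.08, "aperture": 0.06}, {"tx": -0.11, "tz": -0.08, "aperture": 0.06}]}}

```text
time: 8.02
ee_pos: [0.4749, 0.1122, 0.295]
tcp_rot: [179.8, -0.0, 97.1]
wrist_force: [0.1, -0.3, -0.5]
opening: 0.0599
grasp_force: 0.0
```

Run:
```python
from h import *
im=camrig.camera("side");a=cv2.resize(im[200:320,230:350],None,fx=3.3,fy=3.3,interpolation=2)
i=camrig.camera_info("wrist");b=camrig.camera("wrist");np.savez("w4.npz",mtx=i["mtx"],k1=i["k1"],extrinsics=i["extrinsics"]);cv2.imwrite("pics/w4.png",b)
b=cv2.resize(b[:300,150:450],(396,396));cv2.imwrite("pics/h2.png",np.hstack([a,b]))
bb=fr([.5855,-.071,.17],[-.135,0,.096])[0];print(bb,togo([*bb[:2],.2],0))
```

```text
[ 0.45244606 -0.09383962  0.096     ] (array([-0.1983, -0.0462,  0.0943]), array([1.799e+02, 5.000e-02, 9.669e+01]), array([0.4751, 0.1086, 0.2942]))
```

View pics/h2.png

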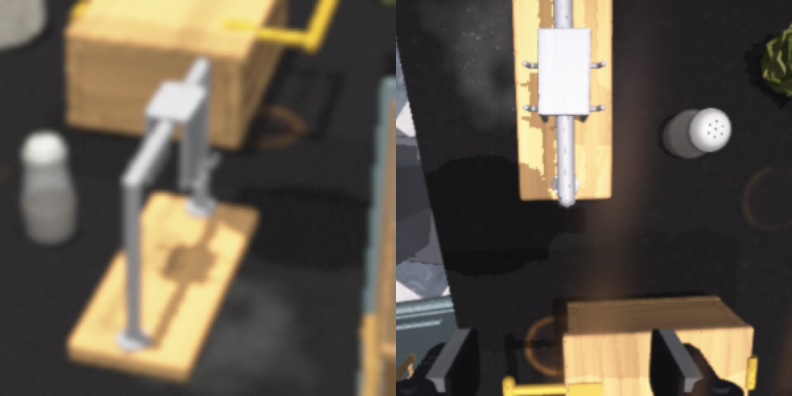

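The saddle hangs level on the bar, released, and the fingers are clear. Now for the lid bar; from above it I'll also score the pointer angle numerically in several views.

Call:
{"api": "drive_effector", "payload": {"ticks": [{"tx": -0.035, "ty": -0.008, "yaw": -1, "aperture": 0.045}, {"tx": -0.07, "ty": -0.016, "yaw": -2, "aperture": 0.045}, {"tx": -0.105, "ty": -0.025, "yaw": -3, "aperture": 0.045}, {"tx": -0.14, "ty": -0.033, "yaw": -3, "aperture": 0.045}, {"tx": -0.175, "ty": -0.041, "yaw": -3, "aperture": 0.045}]}}

```text
time: 8.53
ee_pos: [0.4546, -0.067, 0.2935]
tcp_rot: [180.0, 0.0, 100.0]
wrist_force: [-0.2, 0.3, -0.1]
opening: 0.0451
grasp_force: 0.0
```

Call:
{"api": "drive_effector", "payload": {"ticks": [{"tx": -0.02, "ty": -0.005, "tz": 0.03, "aperture": 0.045}, {"tx": -0.022, "ty": -0.005, "tz": 0.05, "aperture": 0.045}, {"tx": -0.022, "ty": -0.005, "tz": 0.07, "aperture": 0.045}, {"tx": -0.022, "ty": -0.005, "tz": 0.07, "aperture": 0.045}]}}

```text
time: 8.87
ee_pos: [0.4527, -0.0885, 0.2197]
tcp_rot: [-179.8, -0.1, 99.9]
wrist_force: [-1.3, -0.1, -0.8]
opening: 0.0453
grasp_force: 0.0
```

Run:
```python
from h import *
b=[.5855,-.071,.17]
bb=fr(b,[-.135,0,.096])[0];print(bb,togo([*bb[:2],.102],0))
i=camrig.camera_info("wrist");im=camrig.camera("wrist");cv2.imwrite("pics/w5.png",im)
w1=dict(np.load("w1.npz"));w1["k1"]=float(w1["k1"])
def score(info,img):
    hsv=cv2.cvtColor(cv2.GaussianBlur(img,(3,3),0),cv2.COLOR_BGR2HSV).astype(int)
    m=((hsv[...,0]>18)&(hsv[...,0]<36)&(hsv[...,1]>130)&(hsv[...,2]>50)).astype(np.uint8)
    out=[]
    for a in np.arange(.4,1.01,.03):
        s=np.linspace(.04,.162,80);L=np.c_[.08-s*np.cos(a),np.full(80,-.126),.096+s*np.sin(a)]
        p=proj(info,fr(b,L)).round().astype(int);ok=(p[:,0]>=0)&(p[:,0]<560)&(p[:,1]>=0)&(p[:,1]<420)
        out.append((m[p[ok,1],p[ok,0]]).sum())
    return out
print(np.arange(.4,1.01,.03).round(2).tolist())
print("wrist",score(i,im));print("w1",score(w1,cv2.imread("pics/w1.png")))
for n in("side","top"): print(n,score(camrig.camera_info(n),cv2.imread(f"pics/{n}0.png")),score(camrig.camera_info(n),camrig.camera(n)))
```

```text
[ 0.45244606 -0.09383962  0.096     ] (array([-0.0055, -0.0007,  0.1177]), array([-1.7975e+02, -1.0000e-01,  9.9890e+01]), array([ 0.4527, -0.0885,  0.2197]))
[0.4, 0.43, 0.46, 0.49, 0.52, 0.55, 0.58, 0.61, 0.64, 0.67, 0.7, 0.73, 0.76, 0.79, 0.82, 0.85, 0.88, 0.91, 0.94, 0.97, 1.0]
wrist [np.uint64(0), np.uint64(0), np.uint64(0), np.uint64(0), np.uint64(0), np.uint64(0), np.uint64(0), np.uint64(0), np.uint64(0), np.uint64(9), np.uint64(8), np.uint64(8), np.uint64(8), np.uint64(0), np.uint64(0), np.uint64(0), np.uint64(0), np.uint64(0), np.uint64(0), np.uint64(0), np.uint64(0)]
w1 [np.uint64(0), np.uint64(0), np.uint64(0), np.uint64(0), np.uint64(0), np.uint64(0), np.uint64(4), np.uint64(10), np.uint64(30), np.uint64(31), np.uint64(28), np.uint64(26), np.uint64(23), np.uint64(23), np.uint64(11), np.uint64(2), np.
[... 581 characters left out ...]
p.uint64(14), np.uint64(4), np.uint64(0), np.uint64(0), np.uint64(0), np.uint64(0), np.uint64(0)]
top [np.uint64(1), np.uint64(1), np.uint64(2), np.uint64(3), np.uint64(4), np.uint64(5), np.uint64(8), np.uint64(13), np.uint64(27), np.uint64(38), np.uint64(41), np.uint64(34), np.uint64(29), np.uint64(26), np.uint64(23), np.uint64(15), np.uint64(8), np.uint64(0), np.uint64(0), np.uint64(0), np.uint64(0)] [np.uint64(0), np.uint64(0), np.uint64(0), np.uint64(0), np.uint64(0), np.uint64(0), np.uint64(0), np.uint64(0), np.uint64(0), np.uint64(0), np.uint64(0), np.uint64(0), np.uint64(0), np.uint64(0), np.uint64(0), np.uint64(0), np.uint64(0), np.uint64(0), np.uint64(0), np.uint64(0), np.uint64(0)]
```

All views agree on a pointer angle of about 0.70 rad. I'll go down and grip the bar.

Call:
{"api": "drive_effector", "payload": {"ticks": [{"tx": -0.0055, "ty": -0.0007, "tz": 0.03, "yaw": 0.1, "aperture": 0.045}, {"tx": -0.0055, "ty": -0.0007, "tz": 0.06, "yaw": 0.1, "aperture": 0.045}, {"tx": -0.0055, "ty": -0.0007, "tz": 0.09, "yaw": 0.1, "aperture": 0.045}, {"tx": -0.0055, "ty": -0.0007, "tz": 0.11, "yaw": 0.1, "aperture": 0.045}, {"tx": -0.0055, "ty": -0.0007, "tz": 0.117, "yaw": 0.1, "aperture": 0.045}]}}

```text
time: 9.43
ee_pos: [0.4537, -0.0934, 0.1043]
tcp_rot: [-179.9, -0.0, 99.9]
wrist_force: [-0.2, 0.9, -0.5]
opening: 0.0447
grasp_force: 0.0
```

Call:
{"api": "drive_effector", "payload": {"ticks": [{"aperture": 0.03}, {"aperture": 0.02}, {"aperture": 0.006}, {"aperture": 0.006}, {"aperture": 0.006}], "grip_n": 60}}

```text
time: 9.85
ee_pos: [0.4549, -0.0942, 0.1071]
tcp_rot: [179.9, 0.0, 99.9]
wrist_force: [-0.3, 0.8, -0.2]
opening: 0.0062
grasp_force: 0.0
```

Call:
{"api": "drive_effector", "payload": {"ticks": [{"aperture": 0.006}, {"aperture": 0.006}, {"aperture": 0.006}]}}

```text
time: 10.1
ee_pos: [0.4543, -0.0941, 0.1059]
tcp_rot: [180.0, 0.0, 99.8]
wrist_force: [-0.8, -0.4, -0.4]
opening: 0.006
grasp_force: 0.0
```

The fingers closed to 6 mm without any force, so they missed the bar. I'll check the bar's position numerically.

Run:
```python
from h import *
b=[.5855,-.071,.17]
def mask(img):
    h=cv2.cvtColor(img,cv2.COLOR_BGR2HSV).astype(int)
    return ((h[...,0]>20)&(h[...,0]<34)&(h[...,1]>190)&(h[...,2]>50))
i=camrig.camera_info("wrist");im=camrig.camera("wrist");cv2.imwrite("pics/w6.png",im);o=bot.get_obs();print(o["ee_pos"],o["opening"])
for n,info,img in(("wrist",i,im),("w1",(lambda d:{**d,"k1":float(d["k1"])})(dict(np.load("w1.npz"))),cv2.imread("pics/w1.png")),("side",camrig.camera_info("side"),camrig.camera("side")),("side0",camrig.camera_info("side"),cv2.imread("pics/side0.png"))):
    m=mask(img)
    best=[]
    for z in np.arange(.076,.121,.005):
      for x in np.arange(-.165,-.1,.005):
        L=np.c_[np.full(60,x),np.linspace(-.05,.05,60),np.full(60,z)]
        p=proj(info,fr(b,L)).round().astype(int);ok=(p[:,0]>=0)&(p[:,0]<560)&(p[:,1]>=0)&(p[:,1]<420)
        best.append((int(m[p[ok,1],p[ok,0]].sum()),round(x,3),round(z,3)))
    print(n,sorted(best)[::-1][:12])
print("tips px",proj(i,[o["ee_pos"]-[0,0,.025],o["ee_pos"]]),proj(i,fr(b,[[-.135,.055,.096],[-.135,-.055,.096]])))
```

```text
[ 0.4542122  -0.09409685  0.10582286] 0.006109780459440545
wrist [(0, np.float64(-0.105), np.float64(0.116)), (0, np.float64(-0.105), np.float64(0.111)), (0, np.float64(-0.105), np.float64(0.106)), (0, np.float64(-0.105), np.float64(0.101)), (0, np.float64(-0.105), np.float64(0.096)), (0, np.float64(-0.105), np.float64(0.091)), (0, np.float64(-0.105), np.float64(0.086)), (0, np.float64(-0.105), np.float64(0.081)), (0, np.float64(-0.105), np.float64(0.076)), (0, np.float64(-0.11), np.float64(0.116)), (0, np.float64(-0.11), np.float64(0.111)), (0, np.float64(-0.11), np.float64(0.106))]
w1 [(0, np.float64(-0.105), np.float64(0.116)), (0, np.float64(-0.105), np.float64(0.111)), (0, np.float64(-0.105), np.float64(0.106)), (0, np.float64(-0.105), np.float64(0.101)), (0, np.float64(-0.105), np.float64(0.096)), (0, np.float64(-0.105), np.float64(0.091)), (0, np.float64(-0.105), np.float64(0.086)), (0, np.float64(-0.105), np.float64(0.081)), (0, np.float64(-0.105), np.float64(0.076)), (0, np.float64(-0.11), np.float64(0.116)), (0, np.float64(-0.11), np.float64(0.111)), (0, np.float64(-0.11), 
[... 508 characters left out ...]
(0, np.float64(-0.11), np.float64(0.106))]
side0 [(0, np.float64(-0.105), np.float64(0.116)), (0, np.float64(-0.105), np.float64(0.111)), (0, np.float64(-0.105), np.float64(0.106)), (0, np.float64(-0.105), np.float64(0.101)), (0, np.float64(-0.105), np.float64(0.096)), (0, np.float64(-0.105), np.float64(0.091)), (0, np.float64(-0.105), np.float64(0.086)), (0, np.float64(-0.105), np.float64(0.081)), (0, np.float64(-0.105), np.float64(0.076)), (0, np.float64(-0.11), np.float64(0.116)), (0, np.float64(-0.11), np.float64(0.111)), (0, np.float64(-0.11), np.float64(0.106))]
tips px [[277.98218514 242.57665793]
 [278.11035819 261.6549548 ]] [[274.82193956 142.89500389]
 [274.68448714 343.12235091]]
```

Run:
```python
from h import *
b=[.5855,-.071,.17]
im=cv2.imread("pics/w6.png");h=cv2.cvtColor(im,cv2.COLOR_BGR2HSV)
for r in (110,130,150,170,190,200): print(r,[tuple(int(v) for v in h[r,c]) for c in range(235,325,6)])
h=h.astype(int);m=((h[...,0]>18)&(h[...,0]<36)&(h[...,1]>130)&(h[...,2]>40))
for r in range(60,400,20):
    c=np.flatnonzero(m[r]); print(r, (c[0],c[-1],len(c)) if len(c) else None, end=' | ')
s=camrig.camera_info("side")
for f in("side0",):
    im=cv2.imread(f"pics/{f}.png");h=cv2.cvtColor(im,cv2.COLOR_BGR2HSV).astype(int)
    m=((h[...,0]>18)&(h[...,0]<36)&(h[...,1]>130)&(h[...,2]>40))
    best=[]
    for z in np.arange(.076,.121,.004):
      for x in np.arange(-.165,-.1,.004):
        p=proj(s,fr(b,np.c_[np.full(60,x),np.linspace(-.05,.05,60),np.full(60,z)])).round().astype(int)
        best.append((int(m[p[:,1],p[:,0]].sum()),float(round(x,3)),float(round(z,3))))
    print(f,sorted(best)[::-1][:14])
```

```text
110 [(143, 28, 37), (135, 15, 34), (140, 21, 36), (135, 15, 34), (120, 21, 24), (21, 166, 200), (24, 157, 244), (25, 155, 249), (21, 164, 224), (13, 121, 84), (13, 140, 115), (11, 98, 73), (11, 88, 61), (11, 90, 62), (13, 98, 65)]
130 [(120, 11, 23), (135, 23, 22), (150, 30, 34), (150, 8, 32), (0, 12, 22), (21, 165, 209), (25, 154, 248), (27, 144, 251), (27, 146, 248), (27, 142, 251), (27, 143, 250), (27, 146, 250), (27, 147, 249), (26, 148, 248), (26, 150, 248)]
150 [(135, 27, 19), (150, 30, 17), (120, 15, 17), (150, 30, 17), (135, 27, 19), (21, 164, 143), (23, 160, 241), (27, 145, 251), (21, 164, 226), (14, 140, 111), (13, 136, 88), (14, 117, 70), (14, 112, 73), (15, 116, 77), (15, 119, 79)]
170 [(165, 30, 17), (150, 15, 17), (120, 15, 17), (90, 16, 16), (120, 15, 17), (21, 166, 143), (21, 164, 174), (21, 166, 171), (21, 166, 138), (16, 120, 32), (16, 125, 43), (15, 129, 81), (14, 151, 132), (14, 153, 135), (14, 142, 111)]
190 [(0, 0, 16), (120, 15, 17), (0, 0, 16), (135, 28, 18), (150, 13, 19), (21, 162, 113), (21, 164, 132), (21, 164, 134), (20, 162, 115), (16, 100, 33), (17, 124
[... 444 characters left out ...]
87), 26) | 180 (np.int64(262), np.int64(287), 26) | 200 (np.int64(262), np.int64(287), 26) | 220 (np.int64(262), np.int64(286), 25) | 240 (np.int64(262), np.int64(286), 25) | 260 (np.int64(271), np.int64(283), 13) | 280 (np.int64(271), np.int64(283), 13) | 300 (np.int64(270), np.int64(284), 15) | 320 (np.int64(270), np.int64(284), 15) | 340 (np.int64(264), np.int64(284), 21) | 360 None | 380 None | side0 [(60, -0.125, 0.084), (60, -0.129, 0.096), (60, -0.129, 0.092), (60, -0.129, 0.088), (60, -0.129, 0.084), (60, -0.133, 0.112), (60, -0.133, 0.108), (60, -0.133, 0.104), (60, -0.133, 0.1), (60, -0.133, 0.096), (60, -0.133, 0.092), (60, -0.133, 0.088), (60, -0.133, 0.084), (60, -0.137, 0.108)]
```

Call:
{"api": "drive_effector", "payload": {"ticks": [{"aperture": 0.045}, {"aperture": 0.045}, {"aperture": 0.045}, {"aperture": 0.045}]}}

```text
time: 10.53
ee_pos: [0.4542, -0.0941, 0.1057]
tcp_rot: [-180.0, -0.0, 99.8]
wrist_force: [-0.8, 0.2, 0.2]
opening: 0.045
grasp_force: 0.0
```

Run:
```python
from h import *
o=bot.get_obs();print(o["ee_pos"],o["tcp_rot"],o["wrist_force"],o["q"])
i=camrig.camera_info("wrist");im=camrig.camera("wrist")
h=cv2.cvtColor(im,cv2.COLOR_BGR2HSV).astype(int);m=((h[...,0]>18)&(h[...,0]<36)&(h[...,1]>130)&(h[...,2]>40))
for r in range(100,380,20):
    c=np.flatnonzero(m[r,200:340])+200; print(r, (int(c[0]),int(c[-1]),len(c)) if len(c) else None, end=' | ')
# bar width -> depth: predicted columns for bar edges at several z
b=[.5855,-.071,.17]
for z in (.086,.096,.106):
    print(z,[ (proj(i,fr(b,[[-.141,y,z],[-.129,y,z]]))).round(1).tolist() for y in(.04,0)])
```

```text
[ 0.45417596 -0.09407446  0.10571303] [-1.79998108e+02 -2.81547315e-05  9.98470309e+01] [-0.75201626  0.16368513  0.20152234] [-1.17019029e+01 -7.47383053e+00 -1.59227639e+01  8.15528368e+01
 -6.68760407e-04  6.84510662e+01]
100 None | 120 (262, 288, 27) | 140 (262, 339, 78) | 160 (262, 287, 26) | 180 (262, 287, 26) | 200 (262, 287, 26) | 220 (262, 287, 26) | 240 (262, 286, 25) | 260 (263, 286, 24) | 280 (263, 285, 23) | 300 (263, 285, 23) | 320 (264, 284, 21) | 340 (264, 284, 21) | 360 None | 0.086 [[[263.2, 171.6], [286.9, 171.7]], [[263.9, 245.3], [286.1, 245.4]]]
0.096 [[[262.4, 174.9], [287.5, 174.9]], [[263.1, 252.7], [286.6, 252.8]]]
0.106 [[[261.4, 178.6], [288.2, 178.7]], [[262.2, 261.0], [287.2, 261.0]]]
```

Call:
{"api": "drive_effector", "payload": {"ticks": [{"tz": 0.004, "aperture": 0.045}, {"tz": 0.008, "aperture": 0.045}, {"tz": 0.008, "aperture": 0.045}]}}

```text
time: 10.83
ee_pos: [0.4538, -0.0939, 0.0967]
tcp_rot: [-179.9, -0.0, 99.9]
wrist_force: [-0.4, 0.9, 0.4]
opening: 0.0448
grasp_force: 0.0
```

Call:
{"api": "drive_effector", "payload": {"ticks": [{"tz": 0.002, "aperture": 0.02}, {"tz": 0.002, "aperture": 0.01}], "grip_n": 60}}

```text
time: 11.0
ee_pos: [0.454, -0.094, 0.0953]
tcp_rot: [-180.0, -0.0, 99.8]
wrist_force: [0.0, -0.8, -0.0]
opening: 0.0222
grasp_force: 0.0
```

Call:
{"api": "drive_effector", "payload": {"ticks": [{"aperture": 0.0}, {"aperture": 0.0}, {"aperture": 0.0}, {"aperture": 0.0}], "grip_n": 60}}

```text
time: 11.33
ee_pos: [0.4529, -0.0942, 0.0959]
tcp_rot: [-179.8, 0.0, 99.8]
wrist_force: [-8.1, -0.7, 4.9]
opening: 0.0078
grasp_force: 58.8
```

Run:
```python
from h import *
i=camrig.camera_info("wrist");im=camrig.camera("wrist");cv2.imwrite("pics/w7.png",im)
h=cv2.cvtColor(im,cv2.COLOR_BGR2HSV).astype(int);m=((h[...,0]>18)&(h[...,0]<36)&(h[...,1]>130)&(h[...,2]>40))
for r in range(100,380,20):
    c=np.flatnonzero(m[r,200:340])+200; print(r, (int(c[0]),int(c[-1]),len(c)) if len(c) else None, end=' | ')
```

```text
100 (273, 282, 10) | 120 (264, 291, 28) | 140 (264, 339, 76) | 160 (264, 291, 28) | 180 (264, 291, 28) | 200 (264, 290, 27) | 220 (264, 290, 27) | 240 (264, 289, 26) | 260 (269, 286, 18) | 280 (269, 285, 17) | 300 (268, 286, 19) | 320 (268, 287, 20) | 340 (266, 288, 23) | 360 None |
```

The grip reading (7.8 mm) suggests I'm only holding the bar by its upper edge. I'll open, go 14 mm lower, watch the force and regrip.

Call:
{"api": "drive_effector", "payload": {"ticks": [{"aperture": 0.045}, {"aperture": 0.045}, {"aperture": 0.045}, {"tz": 0.004, "aperture": 0.045}, {"tz": 0.008, "aperture": 0.045}]}}

```text
time: 11.8
ee_pos: [0.4545, -0.0941, 0.0876]
tcp_rot: [180.0, 0.0, 99.9]
wrist_force: [0.7, -0.2, -0.7]
opening: 0.0448
grasp_force: 0.0
```

Call:
{"api": "drive_effector", "payload": {"ticks": [{"tz": 0.003, "aperture": 0.045}, {"tz": 0.006, "aperture": 0.045}, {"tz": 0.006, "aperture": 0.045}]}}

```text
time: 12.05
ee_pos: [0.4538, -0.0939, 0.0808]
tcp_rot: [-179.9, -0.0, 99.8]
wrist_force: [-0.3, 0.2, 0.2]
opening: 0.0449
grasp_force: 0.0
```

Call:
{"api": "drive_effector", "payload": {"ticks": [{"aperture": 0.02}, {"aperture": 0.01}, {"aperture": 0.0}, {"aperture": 0.0}, {"aperture": 0.0}], "grip_n": 60}}

```text
time: 12.47
ee_pos: [0.4528, -0.0943, 0.082]
tcp_rot: [-179.8, 0.0, 99.8]
wrist_force: [-9.4, -0.9, 6.0]
opening: 0.0097
grasp_force: 58.7
```

Call:
{"api": "drive_effector", "payload": {"ticks": [{"aperture": 0}, {"aperture": 0}]}}

```text
time: 12.63
ee_pos: [0.4528, -0.0943, 0.082]
tcp_rot: [-179.8, 0.0, 99.8]
wrist_force: [-8.4, -2.0, 5.7]
opening: 0.0101
grasp_force: 58.7
```

The grip is now the full bar diameter. I lift along the arc.

Call:
{"api": "drive_effector", "payload": {"ticks": [{"ty": 0.0003, "tz": -0.0107, "aperture": 0}, {"ty": 0.0011, "tz": -0.0215, "aperture": 0}, {"ty": 0.0024, "tz": -0.0321, "aperture": 0}, {"ty": 0.0043, "tz": -0.0427, "aperture": 0}, {"ty": 0.0067, "tz": -0.0532, "aperture": 0}], "grip_n": 80}}

```text
time: 13.05
ee_pos: [0.459, -0.0933, 0.1353]
tcp_rot: [-179.8, 0.0, 99.8]
wrist_force: [-11.5, -3.4, 0.1]
opening: 0.0089
grasp_force: 78.2
```

Run:
```python
import numpy as np
f=lambda a:np.array([.215*(1-np.cos(a)),-.215*np.sin(a)])
for a in(.3,.35,.4,.45,.5):print(a,(f(a)-f(.25)).round(4))
for a in(.55,.6,.65,.68,.7):print(a,(f(a)-f(.5)).round(4))
```

```text
0.3 [ 0.0029 -0.0103]
0.35 [ 0.0064 -0.0205]
0.4 [ 0.0103 -0.0305]
0.45 [ 0.0147 -0.0403]
0.5 [ 0.0196 -0.0499]
0.55 [ 0.0054 -0.0093]
0.6 [ 0.0112 -0.0183]
0.65 [ 0.0175 -0.027 ]
0.68 [ 0.0215 -0.0321]
0.7 [ 0.0242 -0.0354]
```

Call:
{"api": "drive_effector", "payload": {"ticks": [{"ty": 0.002, "tz": -0.0103, "aperture": 0}, {"ty": 0.0052, "tz": -0.0205, "aperture": 0}, {"ty": 0.009, "tz": -0.0305, "aperture": 0}, {"ty": 0.0134, "tz": -0.0403, "aperture": 0}, {"ty": 0.0183, "tz": -0.0499, "aperture": 0}]}}

```text
time: 13.47
ee_pos: [0.4776, -0.0902, 0.1857]
tcp_rot: [-179.8, 0.0, 99.8]
wrist_force: [-6.4, -3.8, -0.9]
opening: 0.0089
grasp_force: 77.9
```

Run:
```python
from h import *
i=camrig.camera_info("wrist");im=camrig.camera("wrist");cv2.imwrite("pics/w8.png",im)
cv2.imwrite("pics/s8.png",camrig.camera("side"))
```

Call:
{"api": "drive_effector", "payload": {"ticks": [{"ty": 0.0054, "tz": -0.0093, "aperture": 0}, {"ty": 0.0112, "tz": -0.0183, "aperture": 0}, {"ty": 0.0175, "tz": -0.027, "aperture": 0}, {"ty": 0.0215, "tz": -0.0321, "aperture": 0}, {"ty": 0.0242, "tz": -0.0354, "aperture": 0}]}}

```text
time: 13.98
ee_pos: [0.5011, -0.0863, 0.2222]
tcp_rot: [-179.8, 0.1, 99.8]
wrist_force: [-15.5, -4.2, 8.3]
opening: 0.0091
grasp_force: 78.6
```

Call:
{"api": "drive_effector", "payload": {"ticks": [{"aperture": 0}, {"aperture": 0}, {"aperture": 0}]}}

```text
time: 14.23
ee_pos: [0.5007, -0.0863, 0.2218]
tcp_rot: [-179.8, 0.1, 99.8]
wrist_force: [-14.1, -4.4, 8.2]
opening: 0.0089
grasp_force: 78.8
```

Call:
{"api": "drive_effector", "payload": {"ticks": [{"ty": -0.0012, "tz": -0.001, "aperture": 0}, {"ty": -0.0012, "tz": -0.001, "aperture": 0}, {"ty": -0.0012, "tz": -0.001, "aperture": 0}, {"ty": -0.0012, "tz": -0.001, "aperture": 0}]}}

```text
time: 14.57
ee_pos: [0.5007, -0.0863, 0.222]
tcp_rot: [-179.9, 0.1, 99.8]
wrist_force: [-6.8, -3.9, 2.1]
opening: 0.0086
grasp_force: 79.0
```

Run:
```python
from h import *
b=[.5855,-.071,.17]
def lp(a,s,y,n):  # points at radius s, lateral y, normal offset n
    s,y,n=np.broadcast_arrays(s,y,n); return fr(b,np.c_[.08-s*np.cos(a)+n*np.sin(a)*1.,y,.096+s*np.sin(a)+n*np.cos(a)])
A=np.arange(.5,.95,.02);print(A.round(2).tolist())
for n in("side","top","wrist"):
    i=camrig.camera_info(n);im=camrig.camera(n);cv2.imwrite(f"pics/end_{n}.png",im)
    h=cv2.cvtColor(cv2.GaussianBlur(im,(3,3),0),cv2.COLOR_BGR2HSV).astype(int);m=((h[...,0]>18)&(h[...,0]<36)&(h[...,1]>130)&(h[...,2]>40))
    def sc(P):
        p=proj(i,P).round().astype(int);ok=(p[:,0]>=0)&(p[:,0]<560)&(p[:,1]>=0)&(p[:,1]<420);return int(m[p[ok,1],p[ok,0]].sum())
    yy=np.r_[np.linspace(-.055,-.02,40),np.linspace(.02,.055,40)]
    print(n,"bar",[sc(lp(a,.215,yy,0)) for a in A]);print(n,"ptr",[sc(lp(a,np.linspace(.04,.162,80),-.126,0)) for a in A])
s=camrig.camera_info("side")
print(bot.get_obs()["wrist_force"],bot.get_obs()["ee_pos"],bot.get_obs()["time"])
```

```text
[0.5, 0.52, 0.54, 0.56, 0.58, 0.6, 0.62, 0.64, 0.66, 0.68, 0.7, 0.72, 0.74, 0.76, 0.78, 0.8, 0.82, 0.84, 0.86, 0.88, 0.9, 0.92, 0.94]
side bar [0, 0, 0, 0, 0, 0, 0, 4, 40, 40, 36, 16, 3, 23, 21, 20, 8, 8, 0, 0, 0, 0, 0]
side ptr [23, 17, 12, 0, 5, 7, 10, 18, 26, 24, 13, 10, 11, 3, 0, 0, 0, 0, 0, 0, 0, 0, 0]
top bar [0, 0, 0, 0, 0, 0, 0, 0, 0, 10, 7, 1, 0, 0, 0, 0, 0, 0, 0, 0, 0, 0, 0]
top ptr [0, 0, 0, 0, 0, 0, 0, 0, 0, 0, 0, 0, 0, 0, 0, 0, 0, 0, 0, 0, 0, 0, 0]
wrist bar [0, 0, 0, 0, 0, 0, 0, 57, 72, 68, 66, 62, 0, 0, 11, 3, 0, 0, 0, 0, 0, 0, 0]
wrist ptr [0, 0, 0, 0, 0, 0, 0, 0, 0, 2, 0, 0, 0, 0, 0, 0, 0, 0, 0, 0, 0, 0, 0]
[-6.91089269 -3.91349051  1.81527571] [ 0.50075515 -0.08631374  0.22200018] 14.7167
```

Call:
{"api": "drive_effector", "payload": {"ticks": [{"ty": 0.001, "tz": -0.0025, "aperture": 0}, {"ty": 0.001, "tz": -0.0025, "aperture": 0}, {"ty": 0.001, "tz": -0.0025, "aperture": 0}, {"ty": 0.001, "tz": -0.0025, "aperture": 0}, {"ty": 0.001, "tz": -0.0025, "aperture": 0}]}}

```text
time: 15.13
ee_pos: [0.5023, -0.086, 0.2239]
tcp_rot: [-180.0, 0.0, 99.8]
wrist_force: [-3.6, -3.9, -0.8]
opening: 0.0089
grasp_force: 78.7
```

Call:
{"api": "drive_effector", "payload": {"ticks": [{"aperture": 0}, {"aperture": 0}, {"aperture": 0}, {"aperture": 0}, {"aperture": 0}]}}

```text
time: 15.55
ee_pos: [0.5023, -0.086, 0.224]
tcp_rot: [-180.0, 0.0, 99.8]
wrist_force: [-2.4, -5.1, -0.3]
opening: 0.0089
grasp_force: 78.7
```

Run:
```python
from h import *
# saddle still on rail: compare side crop with picture after release
a=camrig.camera("side")
print(a[222:262,262:300].mean((0,1)).round(), cv2.imread("pics/s8.png")[222:262,262:300].mean((0,1)).round())
print(workorder.job_done())
```

```text
[111. 124. 136.] [111. 124. 136.]
the job is handed in; nothing more can be done
None
```

I handed the job in at about 15.6 s without seeing the verdict: the saddle hangs released on the rail bar, and the gripper is holding the lid still at about 0.70 rad, in line with the pointer by my camera estimates (limit 0.08 rad).

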